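# Stow the front light in the case with the folding lid stay

### The arm

A 6-joint arm with a two-finger parallel gripper is mounted at the origin on the work surface. World frame = base frame: x ahead of the robot, y to its left, z up, the work surface at z = 0. Lengths are in m, angles in rad, forces in N, time in s.
With the tool pointing down it reaches from about 0.325 to 0.9 m from the base axis. Payload 3.5 kg.
Tool frame: the origin (TCP) lies at the very end of the fingers, on their centre line; the grasp point (between the pads) lies 19 mm behind it; z points along the fingers, y is the direction in which the jaws open and shut (so a half turn about z gives the same grasp; the last joint's range is limited). The gripper opens to 85 mm and grips with 20 to 120 N. Pads are 22 mm wide; open, the fingers measure 114 mm over their backs; the gripper's body (76 mm by 85 mm) begins 54 mm behind the grasp point. The pads swing forward as they close: fully open they stand 13 mm farther back than shut.
Start: joints at [1.219, 0.276, -0.026, 1.268, 0, 1.467], TCP at [0.154, 0.606, 0.231] pointing down, gripper open.
Joint ranges: [-3.12, 3.12], [-0.85, 1.88], [-1.08, 1.24], [-1.95, 2.15], [-1.57, 1.53], [-3.14, 3.14]. Speed limits (rad/s): [2.57, 2.57, 3.14, 3.14, 3.14, 3.14].

### API

Orientations are given as a unit quaternion [x, y, z, w].
In Python, from rig import arm gives the robot as it stands.
- The arm moves only by the shell command python3 -m pendant 'ROWS'. ROWS is text: rows parted by semicolons, each of 7 numbers parted by spaces: the shift along the tool's x, y, z each as a share of 0.1 m, from -1 to 1, then the turn, a rotation vector about the tool's x, y, z each as a share of pi/4 rad, from -1 to 1, then the opening, from -1 (shut) to 1 (fully open). A call has 1 to 12 rows; each row is the pose to reach, as a shift and turn from the pose measured when the call began, along the tool's axes at that moment; what a row does not reach only later rows make up. A row lasts 1/10 s, in which the tool goes at most 50 mm and 8.59 degrees, less where a joint would pass 70% of its speed; a pose out of reach is approached as far as the arm can. A call with a number of a shift or a turn outside -1 to 1 is refused whole. A call with a gripper value outside its range is refused whole. The fingers move at their own pace and stop on an object; the grip force is fixed at half the most. Time passes only in rows, so rows that repeat a pose let the fingers close. It gives the time, the measured TCP pose, the force and the opening at its end, in the units of the state.
- arm.get_obs(): the state, without advancing time (a new reading comes with each control period).
- arm.capture(name): name is "scene" or "top" or "wrist"; returns the picture (480x640x3 uint8, red, green, blue); there is no depth.
- arm.camera_model(name): a dict with "mtx" (3x3 intrinsics, pixels), "cam_to_world" (4x4, takes a point from camera to world coordinates). Camera axes: x right, y down, z forward; pixel columns grow to the right and rows downward; lengths in m; the calibration is good to about 2 mm. A picture is of the moment at which its call begins: read the wrist's pose just before it. camera_model takes no time and is no camera call; for the wrist camera it gives the pose at the moment of the call.
- arm.sign_off(): hands the job in, once; it reports no verdict.
The state is a dict: "t": time; "joint_positions": joint angles; "dq": joint speeds; "effort": joint torques, N m; "tcp_pos": TCP position; "eef_rot": TCP orientation; "wrist_force": force on the tool from outside, world axes, zero at the start; "ft_torque": the same for the moment, N m; "finger_gap": finger opening in m.
Only numpy, scipy, OpenCV 4.12 (cv2) and the standard library are available. Lean on these libraries where they do the work, as an engineer would, in place of code of your own. Each camera call takes 0.05 s, during which the arm holds its last target.

### The job

Put the black bicycle front light away in the blue case: raise the lid and push the red-knobbed knee of its folding stay past straight so that the stay locks and props the lid, lay the light inside while the lid stands propped, then break the knee and lower the lid until it is fully shut, without letting it slam. Leave the screwdriver, the glass jar and the stem cap where they are.

Things in the scene. Friction and masses are not known exactly. Their poses are not given: they have to be found in the camera images.
- case: blue plastic case, 200 deep (x) x 220 wide (y) x 80 mm to the rim, walls 8 mm, floor 7 mm, standing fixed on the work surface. Origin: centre of its underside; x points from its front to its back, where the lid is hinged, y to its left, z up. The folding stay is outside its right (-y) wall. The lid lies on the rim, 200 x 220 x 10 mm, 0.45 kg
- case_floor (a point): centre of the case's inner floor (inner floor 184 x 204 mm, 73 mm deep), 7 mm above the underside; axes as the case
- lid_hinge (a point): middle of the hinge line at the back of the case's rim: 100 mm behind the case's origin, 80 mm above it; the line runs along the case's y
- lid (a joint): lid angle in rad: 0 shut, 1.36 when the stay is straight (the most it can open). The hinge is stiff: let go above about 1.15 rad the lid stays where it is, lower down it falls shut and slams
- lid_handle (a point): centre of the lid's handle, a round aluminium bar 12 mm thick along the case's y, 104 mm clear between its two posts, on top of the lid near the front edge; lid shut, it is 178 mm in front of the hinge line and 58 mm above it (48 mm above the lid's top face). Moves with the lid
- stay_pivot (a point): fixed lower pivot of the stay, 110 mm in front of the hinge line and 30 mm below it, given in the plane of the knob's middle. The stay is two flat steel links of 83.2 mm from pin to pin: the lower from this pivot to the knee, the upper from the knee to lid_pin. The knee moves on a circle of 83.2 mm about this pivot
- lid_pin (a point): pin on the lid's right edge where the upper link ends, in the plane of the knob's middle: 110 mm from the hinge line, 5 mm above the lid's underside; moves with the lid
- stay_knob (a point): middle of the red knob on the stay's knee: a freely turning cylinder 18 mm thick, 48 mm long, its axis along the case's y, its middle 46 mm outside the case's right wall (it spans 22 to 70 mm outside). In mm in front of / above the hinge line it is at 191 / -12.5 folded (lid shut), 64 / 39 straight, 59 / 36 locked at its stop
- stay_upper (a joint): knee angle in rad: 0 folded (lid shut), 2.72 links straight, 2.87 the stop; above 2.77 it is locked and carries the lid. To lock an almost straight stay push the knob backwards (away from the case's front) and down; to break it pull the knob forwards and up, then on along its circle to let the lid down. A few newtons are enough
- light: black plastic bicycle front light, 104 mm long (x, lens at +x), 40 mm wide (y), 40 mm high, 0.13 kg, flat underneath; its square body (38 mm wide) runs from x = -50 to +20 mm. Origin: underside, at mid length and mid width; z up
- driver: bystander: red screwdriver 190 mm long lying on the surface. Origin on its axis near mid length, x along it
- jar: bystander: open glass jar, 68 mm diameter, 85 mm high, holding four steel bolts. Origin: centre of its underside
- stem_cap: bystander: round aluminium stem cap, 32 mm diameter, 12 mm high. Origin: centre of its underside
Mind the look-alikes: they are no part of the job. Of the things that look like the light, take the one that is farthest to the robot's right at the start.

How it is judged:
By the outcome, as a careful person would: the job done as asked, in the order asked, and still so for the second after the job is handed in, with the robot touching nothing.
It also fails if it takes over 72 s, if anything falls off the work surface, if the arm or the gripper's body presses on something with over 40 N, if the wrist force passes 120 N, or if a joint passes its speed limit or range.

## Working session

There is one attempt and no reset: what is moved stays moved. The work goes in short steps, Python scripts to look and compute and a shell command to move; the robot and the scene stay as the last step left them, time stands still between calls to the robot, and variables do not carry over. Pictures are saved under pics/ and viewed, and the job is handed in when it is done.

```bash
ls; mkdir -p pics; python3 - <<'E'
from rig import arm
import cv2, numpy as np
o=arm.get_obs();print(o)
for n in ("scene","top","wrist"):
    m=arm.camera_model(n);print(n,np.round(m["mtx"],1).tolist(),np.round(m["cam_to_world"],4).tolist())
    cv2.imwrite(f"pics/{n}0.png",cv2.cvtColor(arm.capture(n),cv2.COLOR_RGB2BGR))
E
```

```text
pics
{'t': 0.0, 'joint_positions': array([ 1.21858906e+00,  2.77104999e-01, -2.78968028e-02,  1.26799260e+00,
       -7.79453717e-06,  1.46742362e+00]), 'dq': array([0.0012468 , 0.00094767, 0.00041323, 0.00112625, 0.00103617,
       0.00064488]), 'effort': array([-3.92401375e-06, -4.45506942e+01,  2.95202833e+01,  1.62544573e-02,
        1.01069003e-05,  1.60150506e-06]), 'tcp_pos': array([0.15364562, 0.60501303, 0.23016958]), 'eef_rot': array([ 1.24096457e-01,  9.92269551e-01, -1.07152744e-03, -2.44393800e-04]), 'wrist_force': array([ 0.3569512 , -0.40358781, -0.41037192]), 'ft_torque': array([ 0.00713777,  0.00142927, -0.0153414 ]), 'finger_gap': 0.08554727903382764}
scene [[446.6, 0.0, 321.2], [0.0, 446.6, 241.1], [0.0, 0.0, 1.0]] [[0.0485, 0.6795, -0.7321, 1.1547], [0.9987, -0.0202, 0.0475, 0.0214], [0.0175, -0.7334, -0.6795, 0.6631], [0.0, 0.0, 0.0, 1.0]]
top [[433.4, 0.0, 315.3], [0.0, 433.4, 236.2], [0.0, 0.0, 1.0]] [[-0.158, -0.962, 0.2226, 0.3771], [-0.9874, 0.1542, -0.0343, 0.09], [-0.0013, -0.2252, -0.9743, 0.9734], [0.0, 0.0, 0.0, 1.0]]
wrist [[373.1, 0.0, 322.5], [0.0, 373.1, 239.5], [0.0, 0.0, 1.0]] [[0.2467, 0.9229, 0.2957, 0.0773], [0.9691, -0.2345, -0.0765, 0.6243], [-0.0013, 0.3054, -0.9522, 0.3743], [0.0, 0.0, 0.0, 1.0]]
```

View pics/scene0.png

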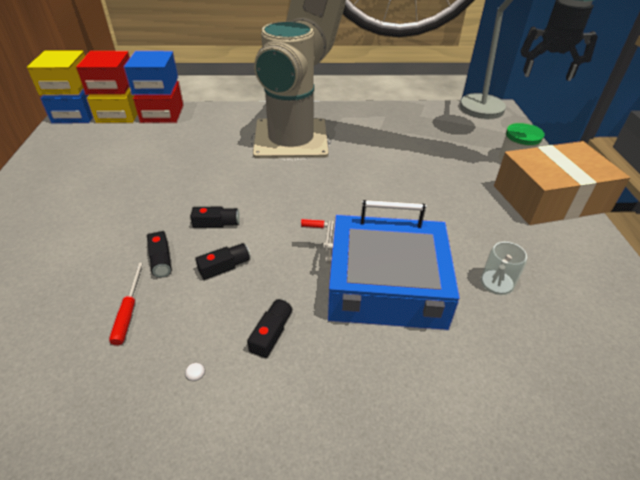

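View pics/top0.png

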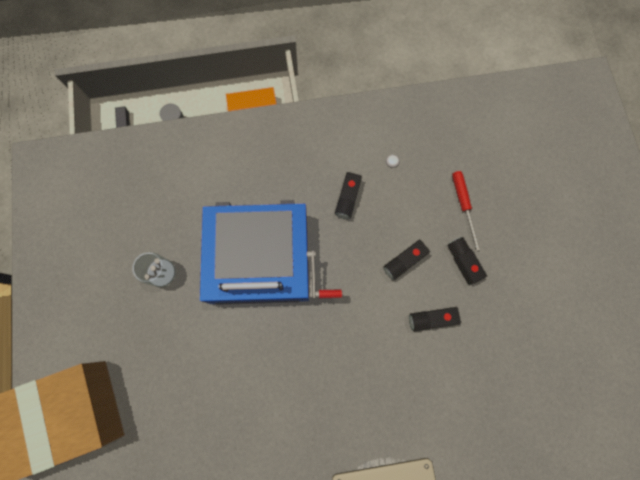

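View pics/wrist0.png

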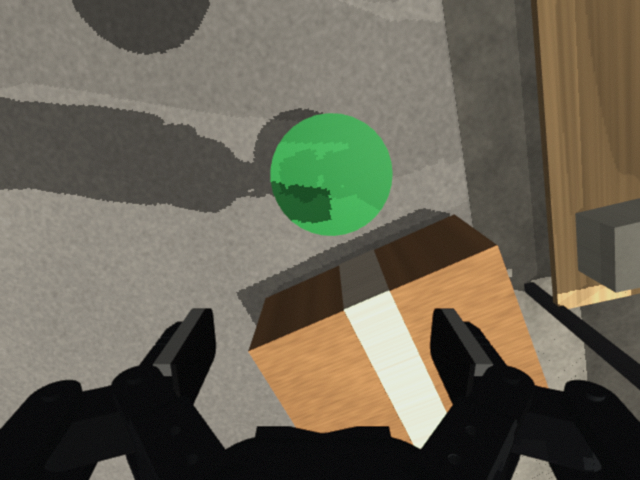

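The light farthest to the robot's right looks like the one at top-view pixel (467,261), by the screwdriver. The case is at top-view (255,252), front facing the robot, with the knob at (330,294). I'll zoom in to measure.

```bash
python3 - <<'E'
import cv2
a=cv2.imread("pics/top0.png")
cv2.imwrite("pics/t_case.png",cv2.resize(a[190:315,190:350],None,fx=4.8,fy=4.8,interpolation=cv2.INTER_CUBIC))
cv2.imwrite("pics/t_l.png",cv2.resize(a[160:340,380:500],None,fx=3.3,fy=3.3,interpolation=cv2.INTER_CUBIC))
a=cv2.imread("pics/scene0.png")
cv2.imwrite("pics/s_case.png",cv2.resize(a[190:340,290:470],None,fx=4,fy=4,interpolation=cv2.INTER_CUBIC))
cv2.imwrite("pics/s_l.png",cv2.resize(a[200:350,100:260],None,fx=4,fy=4,interpolation=cv2.INTER_CUBIC))
E
```

```text
(no output)
```

View pics/t_case.png

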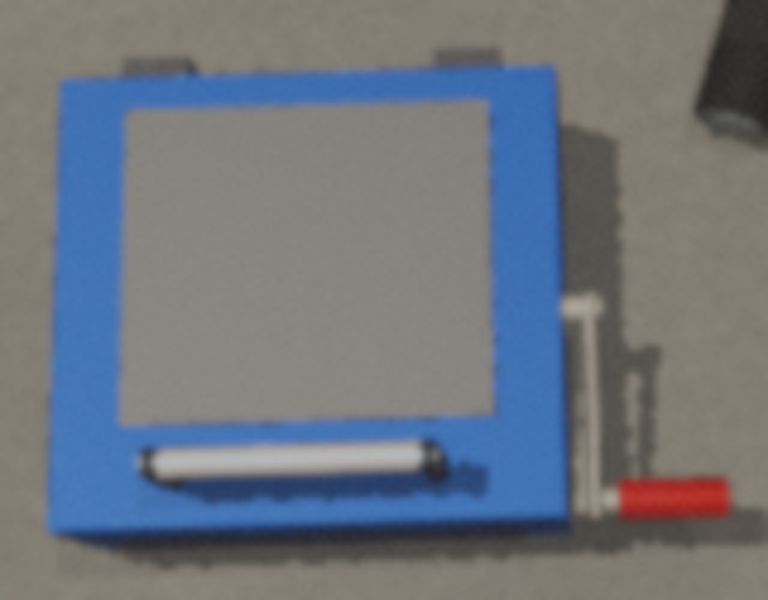

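View pics/t_l.png

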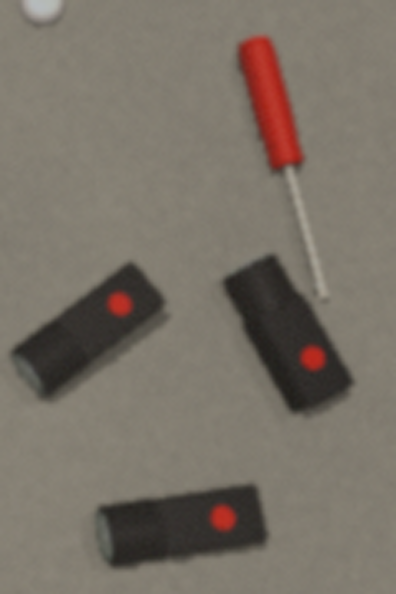

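View pics/s_case.png

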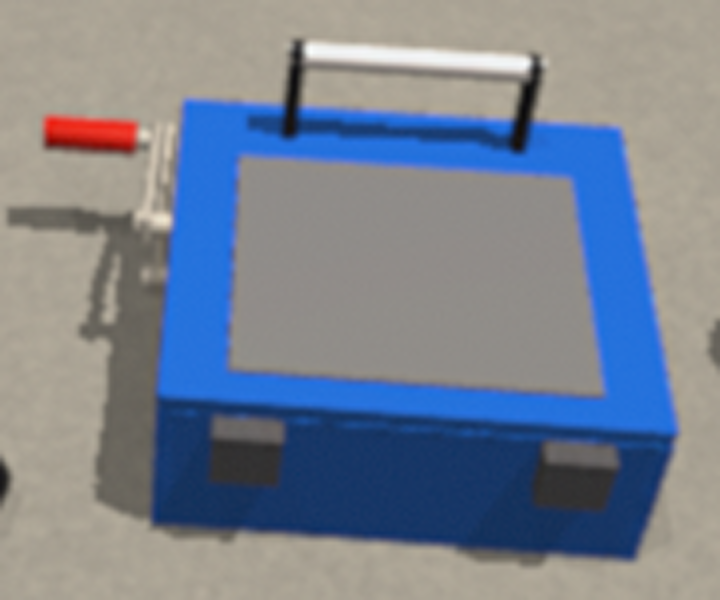

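View pics/s_l.png

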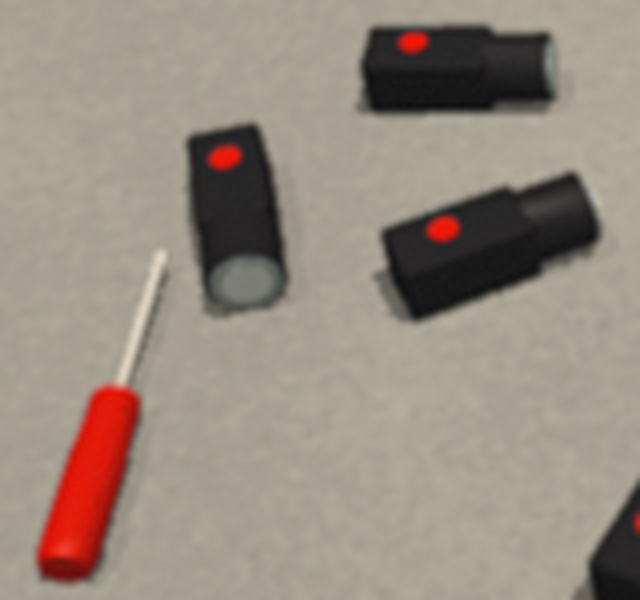

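```bash
cat > h.py <<'E'
import numpy as np
from scipy.optimize import least_squares
from scipy.spatial.transform import Rotation as R
try:
    from rig import arm
except Exception as e: print(e)
def proj(n,P,M=None):
    m=M or arm.camera_model(n);T=np.linalg.inv(m["cam_to_world"]);P=np.atleast_2d(P)
    c=P@T[:3,:3].T+T[:3,3];u=c@np.array(m["mtx"]).T;return u[:,:2]/u[:,2:]
def pose2(p,L):
    L=np.atleast_2d(L);c,s=np.cos(p[2]),np.sin(p[2])
    return np.c_[p[0]+c*L[:,0]-s*L[:,1],p[1]+s*L[:,0]+c*L[:,1],L[:,2]]
def fit(views,p0):
    """views: list of (cam, local pts, px)"""
    f=lambda p:np.concatenate([(proj(n,pose2(p,L))-px).ravel() for n,L,px in views])
    r=least_squares(f,p0,loss="soft_l1");return r.x,r.fun if False else f(r.x).reshape(-1,2)
E
python3 - <<'E'
from h import *
np.set_printoptions(precision=4,suppress=True)
T=lambda a,k,ox,oy:(np.array(a,float)+.5)/k-.5+[ox,oy]
C=np.array([[.1,.11,.09],[.1,-.11,.09],[-.1,-.11,.09],[-.1,.11,.09]])
K=np.array([[-.091,-.132,.0675],[-.091,-.18,.0675]])
t=T([(62,80),(555,67),(570,523),(50,530),(620,498),(728,497)],4.8,190,190)
s=T([(676,432),(158,397),(186,100),(622,128),(135,134),(45,132)],4,290,190)
L=np.r_[C,K]
for v in ([("top",L,t)],[("scene",L,s)],[("top",L,t),("scene",L,s)]):
    p,f=fit(v,[.55,.1,0]);print(p,f.round(1).tolist())
# ground-ish positions of lights
def at(n,px,z):
    m=arm.camera_model(n);d=np.array(m["cam_to_world"])[:3,:3]@np.linalg.inv(m["mtx"])@[*px,1];o=np.array(m["cam_to_world"])[:3,3]
    return o+d*(z-o[2])/d[2]
for nm,d in dict(A=(313,358),B=(120,304),C=(223,518)).items():
    print(nm,at("top",T(d,3.3,380,160),.04))
print('D',at("top",(352,184),.04))
Lt=np.array([[-.05,.019,.04],[-.05,-.019,.04]])
tt=T([(297,408),(352,381)],3.3,380,160)   # rough
ss=T([(258,126),(190,138)],4,100,200); ls=T([(246,281)],4,100,200)
# robust manual: use tail top corners + lens
v=[("scene",np.r_[Lt,[[.052,0,.02]]],np.r_[ss,ls])]
p,f=fit(v,[.4,-.3,.3]);print("light",p,f.round(1).tolist())
print(T([(322,296),(290,166)],3.3,380,160), at("top",T((322,296),3.3,380,160),.01),at("top",T((290,166),3.3,380,160),.012),at("top",T((255,40),3.3,380,160),.012))
print("jar",at("top",(155,270),.04), "scene cap",at("top",(393,160),.012))
Lf=np.array([[x,y,z] for x in(-.05,.052) for y in(.019,-.019) for z in(0,.04)])
print(((proj("top",pose2(p,Lf))-[380,160])*3.3).round().tolist())
E
```

```text
[ 0.5686  0.1894 -0.1301] [[-0.1, -0.2], [0.5, -0.4], [-0.2, -0.9], [-0.6, 0.7], [-0.0, 0.6], [0.5, 0.1]]
[ 0.5704  0.1902 -0.1321] [[1.0, 0.4], [-0.8, -0.6], [-0.7, -0.8], [0.1, -0.5], [0.6, 1.3], [-0.2, 0.2]]
[ 0.5693  0.1898 -0.1316] [[-0.3, -0.6], [0.4, -0.6], [-0.6, -1.2], [-0.9, 0.3], [-0.3, 0.3], [0.2, -0.1], [0.6, -0.1], [-1.0, -1.1], [-0.9, -1.2], [-0.2, -0.9], [0.4, 0.9], [-0.4, -0.1]]
A [ 0.4653 -0.2732  0.04  ]
B [ 0.5209 -0.1554  0.04  ]
C [ 0.3735 -0.1914  0.04  ]
D [ 0.6975 -0.0446  0.04  ]
light [ 0.4928 -0.2645  0.2803] [[0.7, -1.1], [-1.2, -0.4], [0.2, 2.7]]
[[477.2273 249.3485]
 [467.5303 209.9545]] [ 0.509  -0.3013  0.01  ] [ 0.6026 -0.3007  0.012 ] [ 0.6979 -0.2982  0.012 ]
jar [0.5711 0.4128 0.04  ] scene cap [ 0.7509 -0.1553  0.012 ]
[[281.0, 406.0], [302.0, 399.0], [330.0, 382.0], [352.0, 374.0], [209.0, 274.0], [226.0, 261.0], [256.0, 251.0], [275.0, 237.0]]
```

```bash
cat >> h.py <<'E'
CASE=np.array([.5693,.1898,-.1316])
def cw(f,o,u):
    """case point: f in front of hinge, o outside right wall, u above hinge (mm) -> world"""
    return pose2(CASE,[[.1-f/1000,-.11-o/1000,.08+u/1000]])[0]
def Rtool(yaw,tilt=0,roll=0):
    """tool x at world yaw, z down; tilt about tool y (deg)"""
    x=np.array([np.cos(yaw),np.sin(yaw),0]);z=np.array([0,0,-1.]);y=np.cross(z,x)
    return R.from_matrix(np.c_[x,y,z])*R.from_euler('y',tilt,degrees=True)*R.from_euler('x',roll,degrees=True)
def cur():
    o=arm.get_obs();return np.array(o["tcp_pos"]),R.from_quat(o["eef_rot"]),o
def rel(p0,R0,p,Rt):
    d=R0.inv().apply(np.array(p)-p0)/.1;w=(R0.inv()*Rt).as_rotvec()/(np.pi/4);return d,w
def plan(wps,start=None):
    p0,R0=start or cur()[:2]
    for p,Rt in wps:
        d,w=rel(p0,R0,p,Rt);n=max(np.linalg.norm(d)*2,np.degrees(np.linalg.norm(w)*np.pi/4)/8.59)
        print(np.round(d,2),np.round(w,2),"rows>=%.1f"%n);p0,R0=np.array(p),Rt
G=lambda p,Rt,off=.019:np.array(p)+Rt.apply([0,0,off])  # TCP for grasp point p
E
python3 - <<'E'
from h import *
np.set_printoptions(suppress=True)
Y=CASE[2]-np.pi/2
T=Rtool(Y,0)
for t in(20,-20):print(t,Rtool(Y,t).apply([0,0,1]).round(2))
g=cw(191,56,-12.5);print(g)
for t in(20,-20):
  Rt=Rtool(Y,t); 
  if Rt.apply([0,0,1])[1]>0:
    tgt=G(g,Rt); pre=tgt-Rt.apply([0,0,.07])
    print(t,"tgt",tgt,"pre",pre)
    p0,R0,_=cur()
    from scipy.spatial.transform import Slerp
    N=7
    S=Slerp([0,1],R.concatenate([R0,Rt]))
    plan([(p0+(pre-p0)*k/N,S(min(1,k/4))) for k in range(1,N+1)]+[(tgt,Rt)])
E
```

```text
20 [-0.04 -0.34 -0.94]
-20 [ 0.04  0.34 -0.94]
[0.45730426 0.03717643 0.0675    ]
-20 tgt [0.45815698 0.04361862 0.04964584] pre [0.45501538 0.01988423 0.11542432]
[-0.62 -0.7   0.17] [-0.09 -0.08 -0.53] rows>=2.9
[-0.27 -0.91  0.13] [-0.09 -0.08 -0.53] rows>=2.9
[ 0.13 -0.94  0.07] [-0.09 -0.08 -0.53] rows>=2.9
[ 0.5  -0.81 -0.02] [-0.09 -0.08 -0.53] rows>=2.9
[ 0.78 -0.54 -0.11] [0. 0. 0.] rows>=1.9
[ 0.78 -0.54 -0.11] [0. 0. 0.] rows>=1.9
[ 0.78 -0.54 -0.11] [0. 0. 0.] rows>=1.9
[-0.   0.   0.7] [0. 0. 0.] rows>=1.4
```

```bash
python3 -m pendant '-.62 -.7 0 -.09 -.08 -.53 1;-.62 -.7 0 -.09 -.08 -.53 1;-.62 -.7 0 -.09 -.08 -.53 1'; python3 -m pendant '-.27 -.91 0 -.09 -.08 -.53 1;-.27 -.91 0 -.09 -.08 -.53 1;-.27 -.91 0 -.09 -.08 -.53 1';python3 -m pendant '.13 -.94 0 -.09 -.08 -.53 1;.13 -.94 0 -.09 -.08 -.53 1;.13 -.94 0 -.09 -.08 -.53 1';python3 -m pendant '.5 -.8 0 -.09 -.08 -.53 1;.5 -.8 0 -.09 -.08 -.53 1;.5 -.8 0 -.09 -.08 -.53 1'
python3 - <<'E'
from h import *
np.set_printoptions(suppress=True)
Y=CASE[2]-np.pi/2;Rt=Rtool(Y,-20);g=cw(191,56,-12.5);tgt=G(g,Rt)
p,r,o=cur();print(p,r.as_matrix().round(2),o["wrist_force"],o["joint_positions"].round(2))
pre=tgt-Rt.apply([0,0,.07])
plan([(p+(pre-p)*k/3,Rt) for k in(1,2,3)])
E
```

```text
t: 0.45
tcp_pos: [0.197, 0.5171, 0.2289]
eef_rot: [-0.085, 0.995, 0.028, 0.035]
wrist_force: [-0.6, 0.7, 1.7]
finger_gap: 0.0854
t: 0.75
tcp_pos: [0.2392, 0.4279, 0.2251]
eef_rot: [-0.29, 0.953, 0.056, 0.067]
wrist_force: [-1.0, 1.1, -1.2]
finger_gap: 0.0851
t: 1.05
tcp_pos: [0.2811, 0.3408, 0.2159]
eef_rot: [-0.467, 0.876, 0.081, 0.094]
wrist_force: [0.6, 0.1, -0.3]
finger_gap: 0.0856
t: 1.35
tcp_pos: [0.3195, 0.2572, 0.1995]
eef_rot: [-0.608, 0.779, 0.101, 0.115]
wrist_force: [0.6, 0.2, -0.7]
finger_gap: 0.0854
[0.31952515 0.25723302 0.19945836] [[-0.23 -0.97  0.06]
 [-0.92  0.24  0.3 ]
 [-0.3   0.02 -0.95]] [ 0.58599875  0.17051902 -0.71874812] [ 0.33 -0.24 -0.65  1.    0.27 -0.98]
[ 0.71 -0.63  0.06] [-0.02 -0.05 -0.14] rows>=1.9
[ 0.78 -0.55  0.02] [0. 0. 0.] rows>=1.9
[ 0.78 -0.55  0.02] [0. 0. 0.] rows>=1.9
```

```bash
python3 -m pendant '.71 -.63 .06 -.02 -.05 -.14 1;.71 -.63 .06 -.02 -.05 -.14 1;.71 -.63 .06 -.02 -.05 -.14 1'; python3 -m pendant '.78 -.55 .0 0 0 0 1;.78 -.55 0 0 0 0 1';python3 -m pendant '.75 -.5 .0 0 0 0 1;.75 -.5 0 0 0 0 1;.75 -.5 0 0 0 0 1'
cat > look.py <<'E'
import sys,cv2
from h import *
tag=sys.argv[1]
for n in sys.argv[2:]:
    m=arm.camera_model(n);np.savez(f"pics/{n}{tag}.npz",mtx=m["mtx"],c=m["cam_to_world"])
    cv2.imwrite(f"pics/{n}{tag}.png",cv2.cvtColor(arm.capture(n),cv2.COLOR_RGB2BGR))
E
python3 look.py 1 wrist
python3 - <<'E'
from h import *
np.set_printoptions(suppress=True)
Y=CASE[2]-np.pi/2;Rt=Rtool(Y,-20);g=cw(191,56,-12.5);tgt=G(g,Rt)
p,r,o=cur();print(p,r.as_matrix().round(2))
plan([(tgt,Rt)])
print("pred knob ends+case corners",proj("wrist",[cw(191,22,-12.5),cw(191,70,-12.5),cw(200,0,10),cw(0,0,10)]).round(0))
E
```

```text
t: 1.65
tcp_pos: [0.366, 0.1742, 0.1699]
eef_rot: [-0.646, 0.744, 0.112, 0.13]
wrist_force: [-0.6, -0.7, 0.7]
finger_gap: 0.0855
t: 1.85
tcp_pos: [0.4105, 0.0932, 0.1437]
eef_rot: [-0.647, 0.743, 0.111, 0.13]
wrist_force: [1.2, -0.1, 0.5]
finger_gap: 0.0852
t: 2.15
tcp_pos: [0.4528, 0.0132, 0.1175]
eef_rot: [-0.645, 0.745, 0.111, 0.13]
wrist_force: [-0.2, 0.5, 1.0]
finger_gap: 0.0853
[0.45105158 0.01533644 0.1179401 ] [[-0.13 -0.99  0.05]
 [-0.93  0.14  0.33]
 [-0.34 -0.   -0.94]]
[-0.04 -0.03  0.74] [-0.01 -0.01 -0.01] rows>=1.5
pred knob ends+case corners [[318. 310.]
 [316. 251.]
 [333. 361.]
 [ 12. 363.]]
```

View pics/wrist1.png

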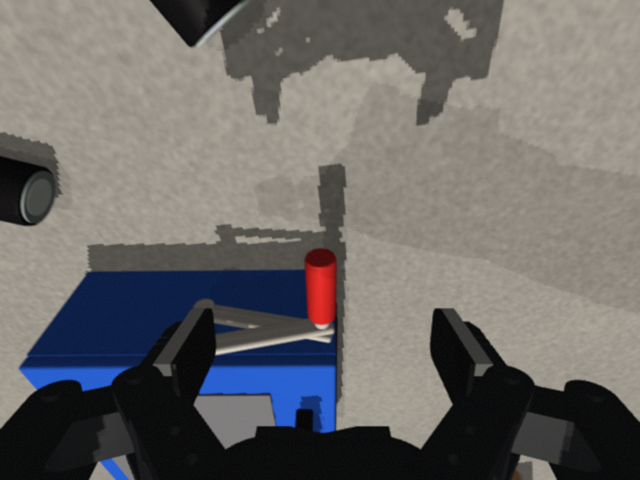

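The knob (outer end at (320,257), inner end about (320,325)) lies between the fingers, and the lid's right front corner at (335,362) is where it was predicted. I'll descend and grip.

```bash
python3 -m pendant '-.04 -.03 .3 0 0 0 1;-.04 -.02 .6 0 0 0 1;-.04 -.01 .74 0 0 0 1;-.04 -.01 .74 0 0 0 0'; python3 -m pendant '0 0 0 0 0 0 -.3;0 0 0 0 0 0 -1;0 0 0 0 0 0 -1;0 0 0 0 0 0 -1;0 0 0 0 0 0 -1'
python3 look.py 2 wrist scene
python3 - <<'E'
from h import *
np.set_printoptions(suppress=True)
Y=CASE[2]-np.pi/2;Rt=Rtool(Y,-20);g=cw(191,56,-12.5);tgt=G(g,Rt)
p,r,o=cur();print(p,tgt,o["wrist_force"],o["finger_gap"])
E
```

```text
t: 2.6
tcp_pos: [0.4527, 0.0464, 0.0481]
eef_rot: [-0.646, 0.744, 0.115, 0.128]
wrist_force: [-0.4, -0.6, -0.2]
finger_gap: 0.0735
t: 3.1
tcp_pos: [0.4588, 0.0455, 0.0507]
eef_rot: [-0.647, 0.743, 0.11, 0.133]
wrist_force: [7.6, 2.0, -1.9]
finger_gap: 0.0163
[0.45882798 0.04545773 0.05068594] [0.45815698 0.04361862 0.04964584] [ 7.21049655  2.07373794 -1.83940121] 0.01622798732676158
```

View pics/wrist2.png

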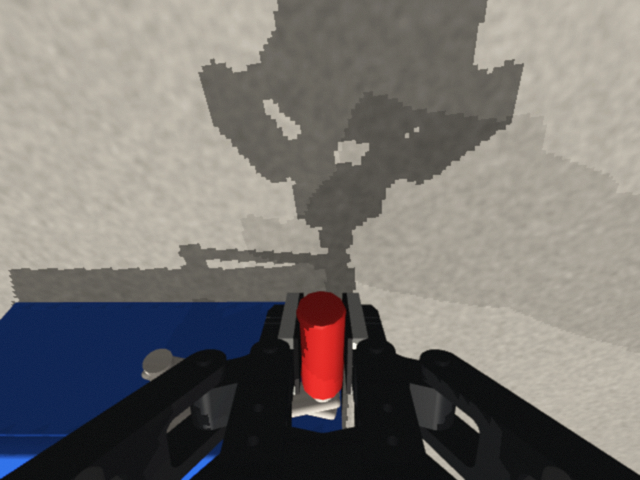

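```bash
cat >> h.py <<'E'
def knee(a):a=np.radians(a);return np.array([110+83.2*np.cos(a),-30+83.2*np.sin(a)])
def ka(f,u):return np.degrees(np.arctan2(u+30,f-110))
def arc(a0,angs):
    p,r,o=cur();k0=knee(a0)
    for a in angs:
        k=knee(a);d=cw(k[0],0,k[1])-cw(k0[0],0,k0[1]);print(a,(r.inv().apply(d)/.1).round(2))
def st():
    p,r,o=cur();g=p-r.apply([0,0,.019]);c,s=np.cos(CASE[2]),np.sin(CASE[2]);d=g[:2]-CASE[:2]
    f=100-1000*(c*d[0]+s*d[1]);ou=-110-1000*(-s*d[0]+c*d[1]);u=1000*g[2]-80
    print("grasp f,out,u %.1f %.1f %.1f"%(f,ou,u),"ang %.1f rad %.1f"%(ka(f,u),np.hypot(f-110,u+30)),"F",o["wrist_force"].round(1),"gap %.4f"%o["finger_gap"],"t %.2f"%o["t"])
    return f,u
E
python3 - <<'E'
from h import *
st();arc(12.2,range(17,70,5))
E
```

```text
grasp f,out,u 190.8 54.1 -11.4 ang 12.9 rad 82.9 F [ 7.2  2.1 -1.8] gap 0.0162 t 3.20
17 [-0.02 -0.02 -0.06]
22 [-0.05 -0.04 -0.13]
27 [-0.07 -0.07 -0.19]
32 [-0.09 -0.11 -0.25]
37 [-0.11 -0.15 -0.3 ]
42 [-0.13 -0.2  -0.36]
47 [-0.15 -0.25 -0.4 ]
52 [-0.16 -0.3  -0.45]
57 [-0.18 -0.36 -0.49]
62 [-0.19 -0.43 -0.52]
67 [-0.2  -0.49 -0.55]
```

View pics/scene2.png

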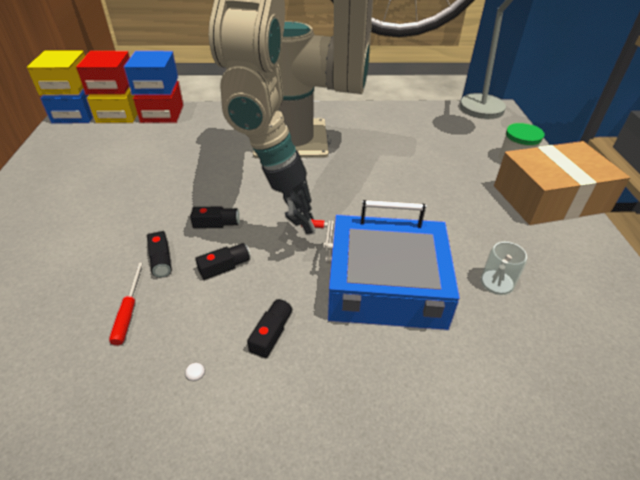

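The knob is gripped, and the grasp point sits at 82.9 mm from the pivot against 83.2 expected. Next I raise it along the arc.

```bash
python3 -m pendant '-.02 -.02 -.06 0 0 0 -1;-.05 -.04 -.13 0 0 0 -1;-.07 -.07 -.19 0 0 0 -1;-.09 -.11 -.25 0 0 0 -1;-.11 -.15 -.3 0 0 0 -1;-.13 -.2 -.36 0 0 0 -1;-.15 -.25 -.4 0 0 0 -1;-.16 -.3 -.45 0 0 0 -1;-.16 -.3 -.45 0 0 0 -1'
python3 look.py 3 scene
python3 - <<'E'
from h import *
f,u=st();a=ka(f,u);arc(a,range(int(a)+5,112,5))
E
```

```text
t: 4.1
tcp_pos: [0.4896, 0.0413, 0.0996]
eef_rot: [-0.647, 0.743, 0.11, 0.134]
wrist_force: [3.2, 4.6, -9.4]
finger_gap: 0.0165
grasp f,out,u 159.7 54.1 37.4 ang 53.6 rad 83.8 F [ 3.2  3.3 -8.5] gap 0.0163 t 4.15
58 [-0.01 -0.05 -0.03]
63 [-0.02 -0.12 -0.07]
68 [-0.04 -0.18 -0.09]
73 [-0.04 -0.25 -0.12]
78 [-0.05 -0.32 -0.13]
83 [-0.05 -0.39 -0.14]
88 [-0.06 -0.47 -0.15]
93 [-0.06 -0.54 -0.15]
98 [-0.06 -0.61 -0.14]
103 [-0.05 -0.68 -0.12]
108 [-0.04 -0.75 -0.11]
```

View pics/scene3.png

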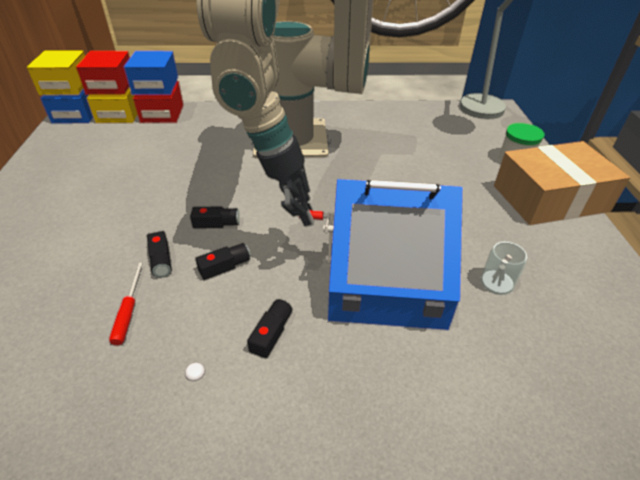

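The lid is rising (handle now at (400,187)) and the force is a small 10 N. I'll carry on along the arc.

```bash
python3 -m pendant '-.01 -.05 -.03 0 0 0 -1;-.02 -.12 -.07 0 0 0 -1;-.04 -.18 -.09 0 0 0 -1;-.04 -.25 -.12 0 0 0 -1;-.05 -.32 -.13 0 0 0 -1;-.05 -.39 -.14 0 0 0 -1;-.06 -.47 -.15 0 0 0 -1;-.06 -.54 -.15 0 0 0 -1;-.06 -.61 -.14 0 0 0 -1;-.05 -.68 -.12 0 0 0 -1;-.04 -.75 -.11 0 0 0 -1;-.04 -.75 -.11 0 0 0 -1'
python3 look.py 4 scene
python3 - <<'E'
from h import *
f,u=st();a=ka(f,u);arc(a,range(int(a)+3,133,3))
E
```

```text
t: 5.35
tcp_pos: [0.5658, 0.0314, 0.1122]
eef_rot: [-0.647, 0.742, 0.11, 0.136]
wrist_force: [0.1, 4.6, -5.9]
finger_gap: 0.0162
grasp f,out,u 83.0 54.0 50.1 ang 108.6 rad 84.5 F [ 0.7  5.4 -6.9] gap 0.0160 t 5.40
111 [ 0.   -0.03  0.01]
114 [ 0.01 -0.07  0.03]
117 [ 0.02 -0.11  0.05]
120 [ 0.02 -0.15  0.07]
123 [ 0.03 -0.19  0.09]
126 [ 0.04 -0.22  0.11]
129 [ 0.05 -0.26  0.14]
132 [ 0.06 -0.29  0.16]
```

View pics/scene4.png

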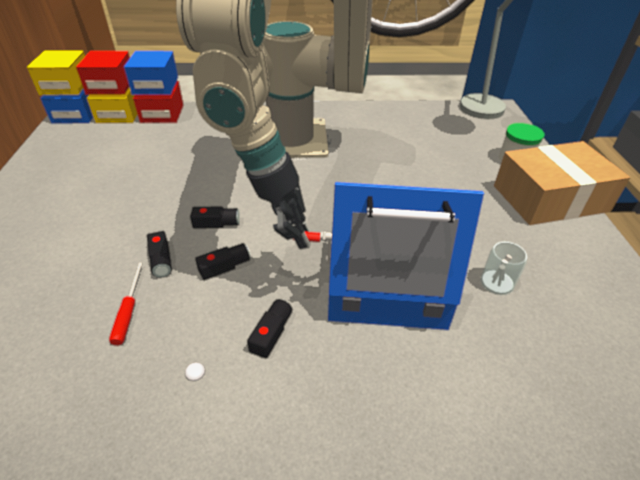

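The lid is near 1.2 rad. Now push past straight to the stop.

```bash
python3 -m pendant '0 -.03 .01 0 0 0 -1;.01 -.07 .03 0 0 0 -1;.02 -.11 .05 0 0 0 -1;.02 -.15 .07 0 0 0 -1;.03 -.19 .09 0 0 0 -1;.04 -.22 .11 0 0 0 -1;.05 -.26 .14 0 0 0 -1;.06 -.29 .16 0 0 0 -1;.06 -.29 .16 0 0 0 -1'
python3 look.py 5 scene
python3 - <<'E'
from h import *
f,u=st();a=ka(f,u);arc(a,[a+3,a+6])
E
```

```text
t: 6.3
tcp_pos: [0.5914, 0.0284, 0.0978]
eef_rot: [-0.647, 0.742, 0.114, 0.134]
wrist_force: [-17.8, 0.1, 17.2]
finger_gap: 0.0163
grasp f,out,u 57.0 53.7 35.6 ang 128.9 rad 84.3 F [-17.6   0.2  17.5] gap 0.0163 t 6.35
131.92590467541854 [ 0.01 -0.03  0.03]
134.92590467541854 [ 0.02 -0.06  0.06]
```

View pics/scene5.png

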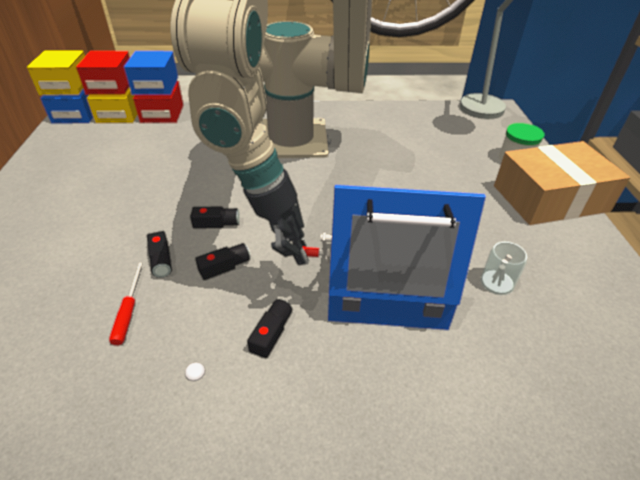

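Knee is against its stop (f 57, u 36, force about 25 N). I'll release and retreat.

```bash
python3 -m pendant '0 0 0 0 0 0 -.6;0 0 0 0 0 0 .2;0 0 0 0 0 0 1;0 0 0 0 0 0 1;0 0 0 0 0 0 1;0 0 -.4 0 0 0 1;0 0 -.9 0 0 0 1;0 0 -.9 0 0 0 1'
python3 look.py 6 scene wrist
python3 - <<'E'
from h import *
st();print(proj("wrist",[cw(59,22,36),cw(59,70,36)]))
E
```

```text
t: 7.15
tcp_pos: [0.592, -0.0052, 0.1892]
eef_rot: [-0.647, 0.742, 0.108, 0.138]
wrist_force: [1.2, -0.3, 0.7]
finger_gap: 0.0854
grasp f,out,u 55.9 85.6 121.9 ang 109.6 rad 161.2 F [ 0.1  1.5 -0.9] gap 0.0854 t 7.25
[[328.71159731 289.16501961]
 [328.84960364 231.80025   ]]
```

View pics/scene6.png

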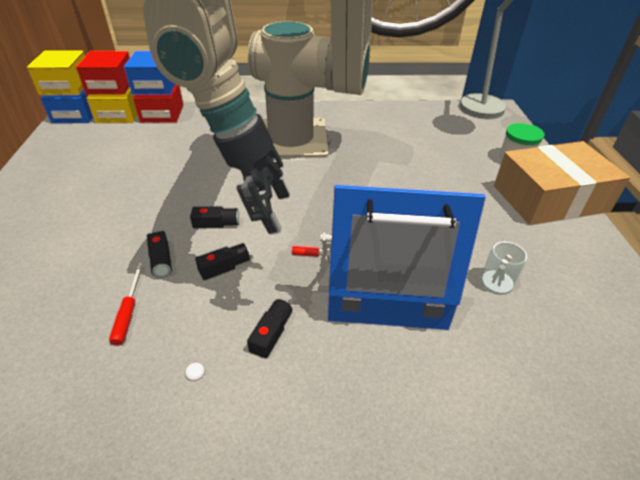

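View pics/wrist6.png

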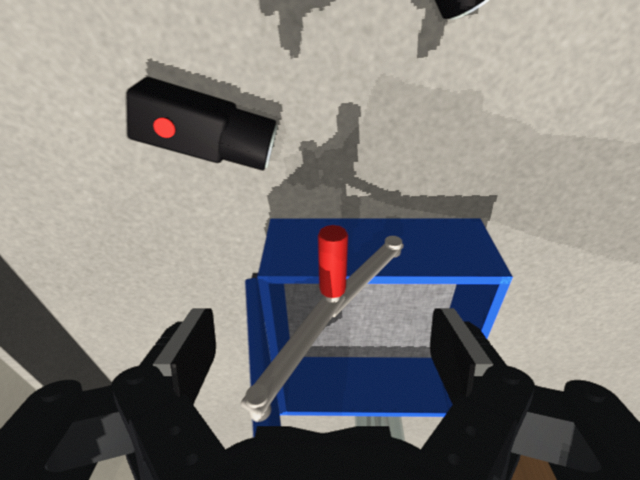

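The stay is locked past straight with the lid propped, and the case is empty (inside seen at (370,320)). Now to hover over the target light.

```bash
python3 - <<'E'
from h import *
from scipy.spatial.transform import Slerp
p,r,o=cur();Rt=Rtool(np.pi+.28);e=np.array([.478,-.268,.17])
S=Slerp([0,1],R.concatenate([r,Rt]))
plan([(p+(e-p)*k/3+[0,0,.02*(k<3)],S(k/3)) for k in (1,2,3)])
E
```

```text
[ 0.81  0.24 -0.47] [0.08 0.14 0.48] rows>=2.7
[ 0.93 -0.12 -0.18] [0.08 0.14 0.48] rows>=2.7
[ 0.85 -0.48  0.13] [0.08 0.14 0.48] rows>=2.7
```

```bash
python3 -m pendant '.81 .24 -.47 .08 .14 .48 1;.81 .24 -.47 .08 .14 .48 1;.81 .24 -.47 .08 .14 .48 1'; python3 -m pendant '.93 -.12 -.18 .08 .14 .48 1;.93 -.12 -.18 .08 .14 .48 1;.93 -.12 -.18 .08 .14 .48 1';  python3 -m pendant '.85 -.48 .13 .08 .14 .48 1;.85 -.48 .13 .08 .14 .48 1;.85 -.48 .13 .08 .14 .48 1;.85 -.48 .13 .08 .14 .48 1'
python3 look.py 7 wrist
python3 -c "
from h import *
p,r,o=cur();print(p,r.as_matrix().round(3))"
```

```text
t: 7.55
tcp_pos: [0.5505, -0.0949, 0.1993]
eef_rot: [-0.493, 0.862, 0.075, 0.091]
wrist_force: [0.5, 0.7, 0.7]
finger_gap: 0.0855
t: 7.85
tcp_pos: [0.5107, -0.186, 0.1929]
eef_rot: [-0.318, 0.947, 0.036, 0.041]
wrist_force: [0.4, -0.1, 0.1]
finger_gap: 0.0855
t: 8.25
tcp_pos: [0.4717, -0.2733, 0.167]
eef_rot: [-0.135, 0.991, -0.002, -0.01]
wrist_force: [0.8, -0.4, 0.3]
finger_gap: 0.0855
[ 0.47216921 -0.27294737  0.1676045 ] [[-0.963 -0.27  -0.018]
 [-0.27   0.963 -0.007]
 [ 0.019 -0.002 -1.   ]]
```

View pics/wrist7.png

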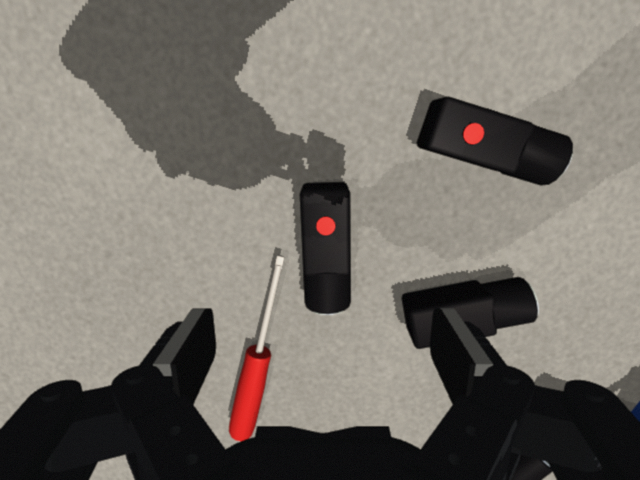

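```bash
python3 - <<'E'
from h import *
np.set_printoptions(suppress=True,precision=4)
m=np.load("pics/wrist7.npz");M=m["c"];K=m["mtx"]
def at(px,z):
    d=M[:3,:3]@np.linalg.inv(K)@[*px,1];o=M[:3,3];return o+d*(z-o[2])/d[2]
A=at((302,230),.04);B=at((350,230),.04);print("width",np.linalg.norm(A-B),(A+B)/2)
C=at((304.5,270),.04);D=at((350.5,270),.04);print("width",np.linalg.norm(C-D),(C+D)/2)
a=(A+B)/2;c=(C+D)/2;print("yaw",np.arctan2(c[1]-a[1],c[0]-a[0]))
d=at((326,226),.04);t=at((328,313),.01);print("dot",d,"lens end",t, at((328,273),.04))
l=at((301.5,195),.04);l2=at((303.5,275),.04);print("left edge yaw",np.arctan2(*(l2-l)[[1,0]]))
print("tail",at((325,184),.04),at((325,184),0),at((325,196),.04))
print("tip driver",at((280,255),.005),at((303,345),.005))
Mm=dict(mtx=K,cam_to_world=M)
for p in ([.4928,-.2645,.2803],[.489,-.267,.28]):
  print(proj("wrist",pose2(p,[[x,y,z] for x in(-.05,.02) for y in(.019,-.019) for z in(0,.04)]+[[.052,0,.02]]),Mm).round().tolist())
E
```

```text
width 0.03632085616290469 [ 0.4692 -0.2715  0.04  ]
width 0.035952521892422706 [ 0.5    -0.2617  0.04  ]
yaw 0.3085757116500943
dot [ 0.4661 -0.2724  0.04  ] lens end [ 0.551  -0.2465  0.01  ] [ 0.5024 -0.2606  0.04  ]
left edge yaw 0.2783685522648367
tail [ 0.4359 -0.2816  0.04  ] [ 0.4413 -0.2798  0.    ] [ 0.4444 -0.2792  0.04  ]
tip driver [ 0.5107 -0.3012  0.005 ] [ 0.5919 -0.2594  0.005 ]
[[348.0, 188.0], [352.0, 197.0], [303.0, 189.0], [300.0, 197.0], [348.0, 266.0], [351.0, 284.0], [305.0, 267.0], [303.0, 285.0], [327.0, 309.0]]
[[347.0, 183.0], [350.0, 191.0], [301.0, 183.0], [298.0, 191.0], [346.0, 262.0], [349.0, 279.0], [303.0, 262.0], [301.0, 280.0], [325.0, 305.0]]
```

The target light's body spans (301–350,184–273), with the driver tip nearby at (280,255). I'll grip the tail half of the body with a partial opening to stay clear of the driver.

```bash
python3 - <<'E'
from h import *
Rt=Rtool(np.pi+.285);g=pose2([.4905,-.2655,.285],[[-.022,0,.009]])[0];print(g)
plan([(g+[0,0,.07],Rt),(g,Rt)])
E
```

```text
[ 0.46938744 -0.27168546  0.009     ]
[0.01 0.02 0.89] [-0.   -0.02 -0.02] rows>=1.8
[0.  0.  0.7] [0. 0. 0.] rows>=1.4
```

```bash
python3 -m pendant '.01 .02 .5 0 -.02 -.02 .46;.01 .02 .89 0 -.02 -.02 .46;.01 .02 .89 0 -.02 -.02 .46;.01 .02 .89 0 -.02 -.02 .46'
python3 look.py 8 wrist
python3 - <<'E'
from h import *
Rt=Rtool(np.pi+.285);g=pose2([.4905,-.2655,.285],[[-.022,0,.009]])[0]
p,r,o=cur();print(p,o["finger_gap"]);plan([(g,Rt)])
E
```

```text
t: 8.7
tcp_pos: [0.4687, -0.2708, 0.0783]
eef_rot: [-0.145, 0.989, -0.0, -0.002]
wrist_force: [-0.4, -0.5, 0.7]
finger_gap: 0.0623
[ 0.47019089 -0.27198281  0.0799217 ] 0.06264031903070383
[0.01 0.01 0.71] [-0.   -0.    0.01] rows>=1.4
```

View pics/wrist8.png

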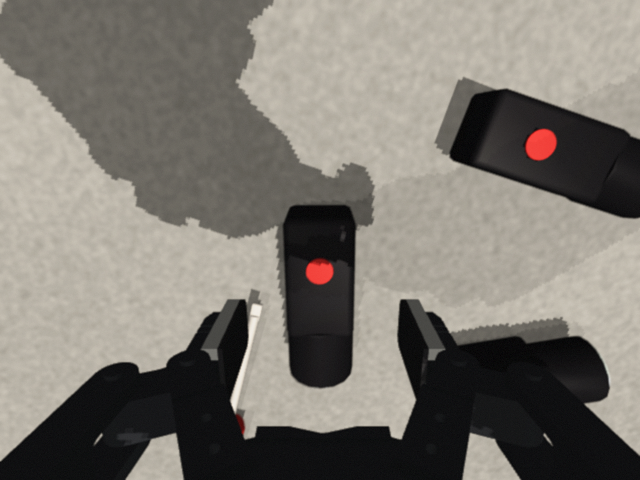

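```bash
python3 -m pendant '.01 .01 .35 0 0 0 .46;.01 .01 .6 0 0 0 .46;.01 .01 .71 0 0 0 .46;.01 .01 .71 0 0 0 .46;.01 .01 .71 0 0 0 -1;.01 .01 .71 0 0 0 -1;.01 .01 .71 0 0 0 -1;.01 .01 .71 0 0 0 -1'
python3 look.py 9 wrist
python3 - <<'E'
from h import *
p,r,o=cur();print(p,o["finger_gap"],o["wrist_force"])
E
```

```text
t: 9.55
tcp_pos: [0.4708, -0.2729, 0.0112]
eef_rot: [-0.145, 0.989, -0.003, 0.001]
wrist_force: [0.3, -0.4, 6.8]
finger_gap: 0.0365
[ 0.4708141  -0.27298106  0.01118486] 0.036768855792440824 [-3.92999510e-03  2.46611002e-01  6.75584019e+00]
```

View pics/wrist9.png

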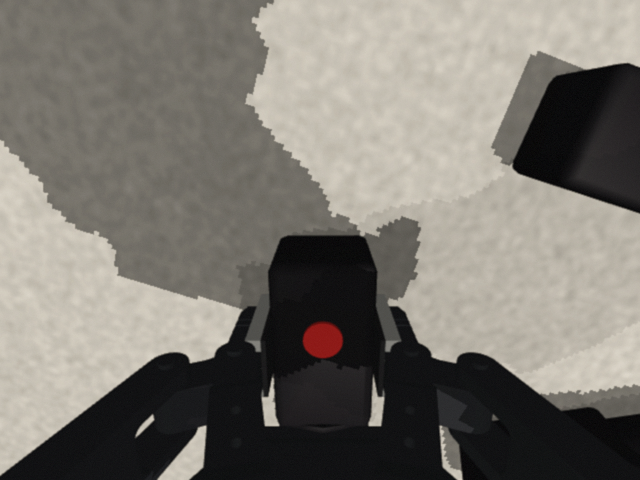

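Light is gripped centrally (gap 36.7 mm). Lift and carry.

```bash
python3 - <<'E'
from h import *
from scipy.spatial.transform import Slerp
p,r,o=cur();Rt=Rtool(np.pi+CASE[2]);t=cw(145,-110,0);print(t)
a=p+[0,0,.09];b=np.array([.485,-.2,.2])
c=np.array([t[0],t[1],.2]);S=Slerp([0,1],R.concatenate([r,Rt]))
plan([(a,r),(b,S(.2))]+[(b+(c-b)*k/4,S(.2+.2*k)) for k in(1,2,3,4)])
E
```

```text
[0.52468911 0.19570492 0.08      ]
[-0.   -0.01 -0.9 ] [0. 0. 0.] rows>=1.8
[-0.35  0.65 -0.99] [-0.    0.    0.11] rows>=2.5
[-0.3   0.95 -0.  ] [-0.    0.    0.11] rows>=2.0
[-0.22  0.97 -0.  ] [-0.    0.    0.11] rows>=2.0
[-0.14  0.98 -0.  ] [-0.    0.    0.11] rows>=2.0
[-0.05  0.99 -0.  ] [-0.    0.    0.11] rows>=2.0
```

```bash
python3 -m pendant '0 0 -.3 0 0 0 -1;0 0 -.6 0 0 0 -1;0 0 -.9 0 0 0 -1;0 0 -.9 0 0 0 -1'; python3 -m pendant '-.12 .22 -.33 0 0 .04 -1;-.23 .43 -.66 0 0 .07 -1;-.35 .65 -.99 0 0 .11 -1;-.35 .65 -.99 0 0 .11 -1'; python3 -m pendant '-.1 .32 0 0 0 .04 -1;-.2 .63 0 0 0 .07 -1;-.3 .95 0 0 0 .11 -1'; python3 -m pendant '-.1 .33 0 0 0 .04 -1;-.15 .66 0 0 0 .07 -1;-.22 .97 0 0 0 .11 -1'
python3 - <<'E'
from h import *
p,r,o=cur();print(p,o["finger_gap"],o["wrist_force"])
from scipy.spatial.transform import Slerp
Rt=Rtool(np.pi+CASE[2]);t=cw(145,-110,0);c=np.array([t[0],t[1],.2]);S=Slerp([0,1],R.concatenate([r,Rt]))
plan([(p+(c-p)*k/3,S(k/3)) for k in(1,2,3)])
E
python3 look.py 10 scene wrist
```

```text
t: 10.0
tcp_pos: [0.4738, -0.2748, 0.1061]
eef_rot: [-0.145, 0.989, -0.006, 0.004]
wrist_force: [1.2, -2.5, -0.8]
finger_gap: 0.037
t: 10.4
tcp_pos: [0.4904, -0.2004, 0.2087]
eef_rot: [-0.103, 0.995, -0.008, 0.008]
wrist_force: [0.5, -0.1, -1.1]
finger_gap: 0.0372
t: 10.7
tcp_pos: [0.4993, -0.1006, 0.2057]
eef_rot: [-0.059, 0.998, -0.007, 0.007]
wrist_force: [0.7, -0.2, -1.2]
finger_gap: 0.0365
t: 11.0
tcp_pos: [0.5082, -0.0007, 0.2021]
eef_rot: [-0.016, 1.0, -0.007, 0.006]
wrist_force: [1.1, -0.5, -1.2]
finger_gap: 0.0371
[ 0.50816885 -0.000656    0.20213804] 0.03710015549984298 [ 1.05323116 -0.46296512 -1.22660312]
[-0.08  0.65 -0.  ] [-0.01  0.01  0.07] rows>=1.3
[-0.04  0.66  0.  ] [-0.01  0.01  0.07] rows>=1.3
[-0.    0.66  0.  ] [-0.01  0.01  0.07] rows>=1.3
```

View pics/scene10.png

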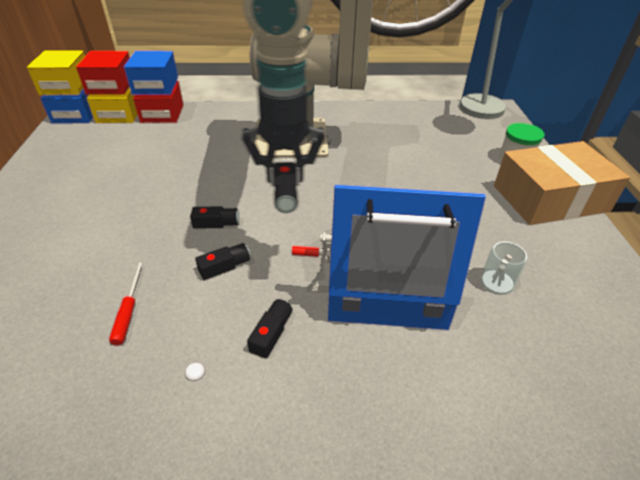

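View pics/wrist10.png

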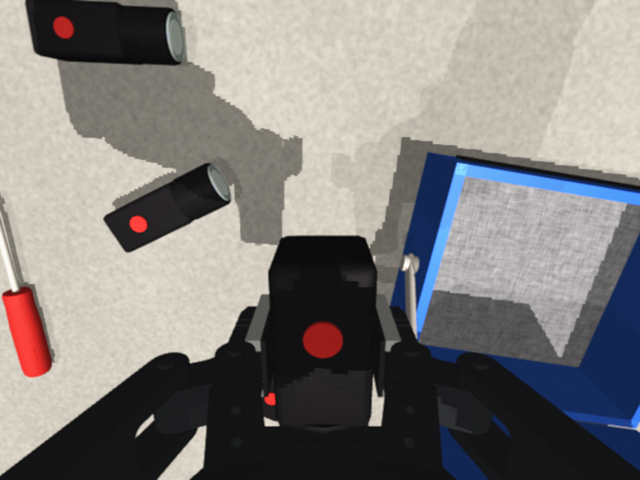

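The light is held level, and the stay is still locked (knob at (305,250) in the scene view). Moving on over the case.

```bash
python3 -m pendant '-.03 .33 0 0 0 .04 -1;-.07 .66 0 0 0 .07 -1;-.1 .98 0 -.02 .01 .1 -1'; python3 -m pendant '0 .33 0 0 0 .04 -1;-.01 .66 0 0 0 .07 -1;-.02 .98 0 0 0 .1 -1;-.02 .98 0 0 0 .1 -1'
python3 - <<'E'
from h import *
p,r,o=cur();print(p,o["finger_gap"],o["wrist_force"])
Rt=Rtool(np.pi+CASE[2]);t=cw(145,-110,0)
plan([([t[0],t[1],.11],Rt),([t[0],t[1],.022],Rt)])
E
python3 look.py 11 scene wrist
```

```text
t: 11.4
tcp_pos: [0.5139, 0.0995, 0.1992]
eef_rot: [0.022, 1.0, 0.002, 0.001]
wrist_force: [0.3, -0.8, -1.6]
finger_gap: 0.0376
t: 11.8
tcp_pos: [0.52, 0.1993, 0.1978]
eef_rot: [0.059, 0.998, 0.002, -0.0]
wrist_force: [-0.6, 0.1, -0.8]
finger_gap: 0.0371
[0.52002813 0.19927372 0.19782636] 0.037054833433105644 [-0.58468852  0.14456507 -0.82792826]
[-0.05 -0.03  0.88] [ 0.   -0.    0.02] rows>=1.8
[0.   0.   0.88] [0. 0. 0.] rows>=1.8
```

View pics/scene11.png

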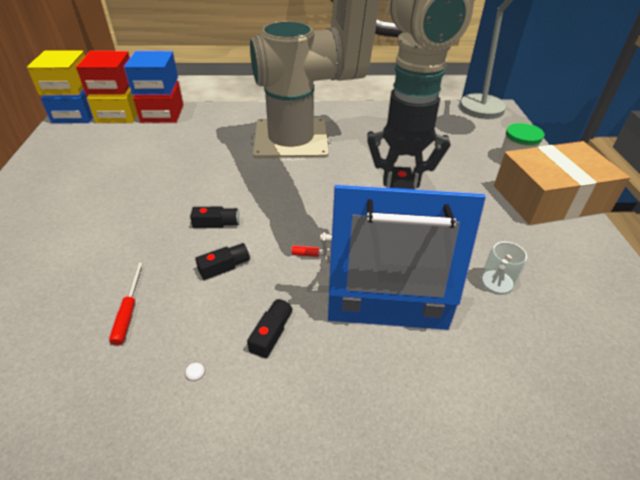

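View pics/wrist11.png

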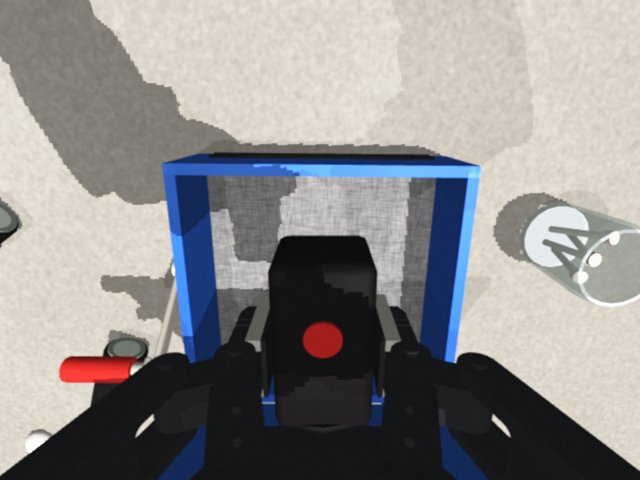

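Centred over the opening. Lower.

```bash
python3 -m pendant '-.02 -.01 .3 0 0 .01 -1;-.05 -.02 .6 0 0 .02 -1;-.05 -.03 .9 0 0 .02 -1;-.05 -.03 .9 0 0 .02 -1'; python3 -m pendant '0 0 .25 0 0 0 -1;0 0 .5 0 0 0 -1;0 0 .7 0 0 0 -1;0 0 .82 0 0 0 -1;0 0 .82 0 0 0 -1'
python3 - <<'E'
from h import *
p,r,o=cur();print(p,o["finger_gap"],o["wrist_force"])
Rt=Rtool(np.pi+CASE[2]);t=cw(145,-110,0)
plan([([t[0],t[1],.018],Rt)])
E
python3 look.py 12 scene
```

```text
t: 12.3
tcp_pos: [0.5195, 0.1903, 0.1029]
eef_rot: [0.069, 0.998, -0.001, -0.006]
wrist_force: [-1.1, -1.1, -1.9]
finger_gap: 0.0368
t: 12.8
tcp_pos: [0.5176, 0.1892, 0.0201]
eef_rot: [0.07, 0.998, -0.002, -0.007]
wrist_force: [0.3, 0.6, -1.1]
finger_gap: 0.0372
[0.51760859 0.18918067 0.02007712] 0.03718142405256345 [ 0.33636205  0.58356264 -1.09105323]
[-0.06  0.07  0.02] [-0.01 -0.02 -0.01] rows>=0.2
```

View pics/scene12.png

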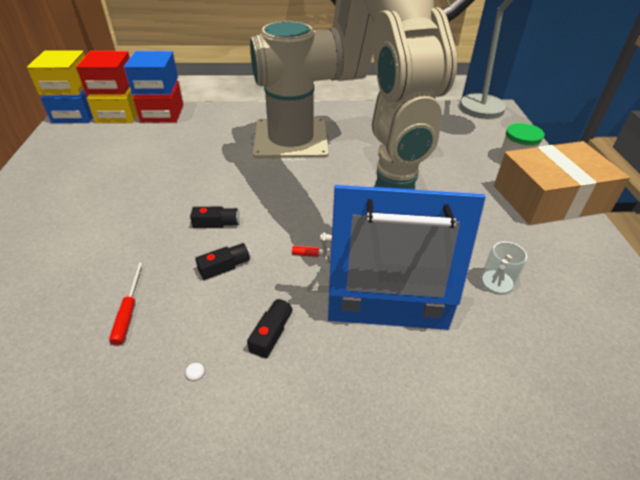

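```bash
python3 -m pendant '0 0 .02 0 0 0 -1;0 0 .03 0 0 0 -1;0 0 .03 0 0 0 -.3;0 0 .03 0 0 0 .3;0 0 .03 0 0 0 .6;0 0 .03 0 0 0 .6'; python3 -m pendant '0 0 -.3 0 0 0 .6;0 0 -.6 0 0 0 .6;0 0 -1 0 0 0 .6;0 0 -1 0 0 0 .6'; python3 -m pendant '0 0 -.5 0 0 0 1;0 0 -.8 0 0 0 1;0 0 -.8 0 0 0 1'
python3 look.py 13 scene wrist
```

```text
t: 13.45
tcp_pos: [0.5189, 0.1897, 0.0185]
eef_rot: [0.069, 0.998, -0.001, -0.006]
wrist_force: [-0.3, 0.3, 0.2]
finger_gap: 0.0684
t: 13.85
tcp_pos: [0.5249, 0.1911, 0.1246]
eef_rot: [0.069, 0.998, 0.0, -0.0]
wrist_force: [1.7, -0.4, 0.6]
finger_gap: 0.0685
t: 14.15
tcp_pos: [0.529, 0.1921, 0.2107]
eef_rot: [0.069, 0.998, 0.002, 0.005]
wrist_force: [1.0, 0.6, -0.5]
finger_gap: 0.0854
```

View pics/wrist13.png

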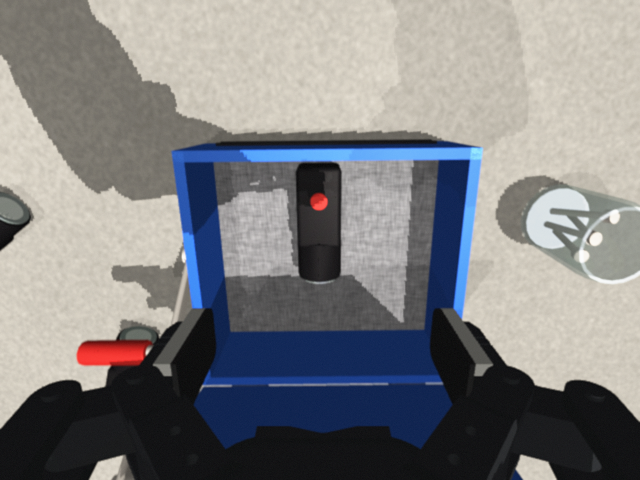

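The light lies flat in the case at (320,222). Now back to the knob.

```bash
python3 - <<'E'
from h import *
from scipy.spatial.transform import Slerp
p,r,o=cur();Rt=Rtool(CASE[2]-np.pi/2,-20);g=G(cw(57.5,54,36),Rt);pre=g-Rt.apply([0,0,.085])
w=cw(125,110,150);S=Slerp([0,1],R.concatenate([r,Rt]))
print(S(.5).as_matrix().round(2))
plan([(p+(w-p)*k/3,S(k/4)) for k in(1,2,3)]+[(pre,Rt),(g,Rt)])
E
```

```text
[[-0.79 -0.6   0.1 ]
 [-0.59  0.79  0.16]
 [-0.17  0.07 -0.98]]
[-0.07 -0.72 -0.08] [-0.09 -0.09 -0.5 ] rows>=2.7
[ 0.2  -0.68 -0.14] [-0.09 -0.09 -0.5 ] rows>=2.7
[ 0.43 -0.55 -0.2 ] [-0.09 -0.09 -0.5 ] rows>=2.7
[-0.42 -0.52  0.63] [-0.09 -0.09 -0.5 ] rows>=2.7
[0.   0.   0.85] [0. 0. 0.] rows>=1.7
```

```bash
python3 -m pendant '-.07 -.72 -.1 -.09 -.09 -.5 1;-.07 -.72 -.1 -.09 -.09 -.5 1;-.07 -.72 -.1 -.09 -.09 -.5 1'; python3 -m pendant '.2 -.68 -.14 -.09 -.09 -.5 1;.2 -.68 -.14 -.09 -.09 -.5 1;.2 -.68 -.14 -.09 -.09 -.5 1'; python3 -m pendant '.43 -.55 -.15 -.09 -.09 -.5 1;.43 -.55 -.15 -.09 -.09 -.5 1;.43 -.55 -.15 -.09 -.09 -.5 1'
python3 - <<'E'
from h import *
p,r,o=cur();Rt=Rtool(CASE[2]-np.pi/2,-20);g=G(cw(57.5,54,36),Rt);pre=g-Rt.apply([0,0,.085])
print(p,g);plan([(pre,Rt),(g,Rt)]);st()
E
```

```text
t: 14.55
tcp_pos: [0.5212, 0.1166, 0.2137]
eef_rot: [-0.128, 0.991, 0.033, 0.038]
wrist_force: [-0.5, 0.8, -0.1]
finger_gap: 0.0855
t: 14.85
tcp_pos: [0.517, 0.0425, 0.2203]
eef_rot: [-0.32, 0.943, 0.065, 0.073]
wrist_force: [-0.6, 0.3, -0.2]
finger_gap: 0.0854
t: 15.15
tcp_pos: [0.5143, -0.0312, 0.2211]
eef_rot: [-0.498, 0.856, 0.094, 0.105]
wrist_force: [0.2, 1.3, 0.1]
finger_gap: 0.0855
[ 0.51428146 -0.03119551  0.22109437] [0.59076507 0.0280834  0.09814584]
[-0.49 -0.51  0.56] [-0.08 -0.08 -0.48] rows>=2.6
[0.   0.   0.85] [0. 0. 0.] rows>=1.7
grasp f,out,u 126.5 121.5 159.3 ang 85.0 rad 190.1 F [0.2 1.3 0.1] gap 0.0855 t 15.15
```

```bash
python3 -m pendant '-.16 -.17 .1 -.03 -.03 -.16 1;-.32 -.34 .3 -.05 -.05 -.32 1;-.49 -.51 .56 -.08 -.08 -.48 1;-.49 -.51 .56 -.08 -.08 -.48 1'
python3 look.py 14 scene wrist
python3 - <<'E'
from h import *
p,r,o=cur();Rt=Rtool(CASE[2]-np.pi/2,-20);g=G(cw(57.5,54,36),Rt)
print(p,g);plan([(g,Rt)]);st()
E
```

```text
t: 15.55
tcp_pos: [0.5864, 0.0006, 0.1718]
eef_rot: [-0.649, 0.74, 0.119, 0.13]
wrist_force: [-1.0, 0.4, -0.4]
finger_gap: 0.0856
[5.85388942e-01 2.23617120e-04 1.74994892e-01] [0.59076507 0.0280834  0.09814584]
[-0.   -0.02  0.82] [ 0.01  0.   -0.  ] rows>=1.6
grasp f,out,u 59.1 82.4 112.8 ang 109.6 rad 151.6 F [0.8 0.8 0.6] gap 0.0853 t 15.65
```

View pics/wrist14.png

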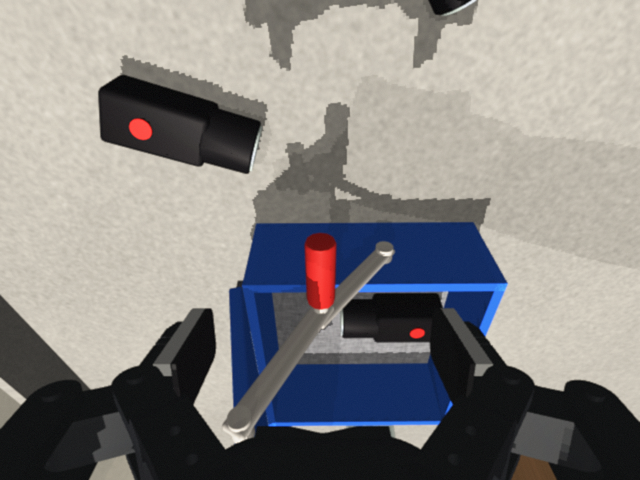

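Knob at (320,270) sits between the open fingers, with the stay still locked and the light inside. Grip it.

```bash
python3 -m pendant '0 -.02 .3 0 0 0 1;0 -.02 .6 0 0 0 1;0 -.02 .82 0 0 0 1;0 -.02 .82 0 0 0 0'; python3 -m pendant '0 0 0 0 0 0 -.3;0 0 0 0 0 0 -1;0 0 0 0 0 0 -1;0 0 0 0 0 0 -1;0 0 0 0 0 0 -1'
python3 - <<'E'
from h import *
f,u=st();a=ka(f,u);arc(a,range(int(a)-3,98,-3))
E
```

```text
t: 16.05
tcp_pos: [0.5866, 0.0293, 0.0953]
eef_rot: [-0.648, 0.741, 0.12, 0.128]
wrist_force: [-0.5, 0.3, 0.1]
finger_gap: 0.0734
t: 16.55
tcp_pos: [0.5883, 0.0285, 0.0968]
eef_rot: [-0.648, 0.741, 0.119, 0.129]
wrist_force: [0.6, -1.4, 3.2]
finger_gap: 0.0163
grasp f,out,u 59.9 54.0 34.6 ang 127.8 rad 81.8 F [ 0.6 -1.4  3.2] gap 0.0163 t 16.55
124 [-0.01  0.04 -0.03]
121 [-0.02  0.08 -0.05]
118 [-0.03  0.12 -0.07]
115 [-0.03  0.16 -0.09]
112 [-0.04  0.2  -0.11]
109 [-0.04  0.24 -0.12]
106 [-0.05  0.28 -0.13]
103 [-0.05  0.32 -0.14]
100 [-0.05  0.37 -0.15]
```

```bash
python3 -m pendant '-.01 .04 -.03 0 0 0 -1;-.02 .08 -.05 0 0 0 -1;-.03 .12 -.07 0 0 0 -1;-.03 .16 -.09 0 0 0 -1;-.04 .2 -.11 0 0 0 -1;-.04 .24 -.12 0 0 0 -1;-.05 .28 -.13 0 0 0 -1;-.05 .32 -.14 0 0 0 -1;-.05 .37 -.15 0 0 0 -1'
python3 look.py 15 scene
python3 - <<'E'
from h import *
f,u=st();a=ka(f,u);arc(a,range(int(a)-3,int(a)-39,-3))
E
```

```text
t: 17.45
tcp_pos: [0.5508, 0.0333, 0.1125]
eef_rot: [-0.648, 0.741, 0.119, 0.129]
wrist_force: [1.3, 2.4, -6.1]
finger_gap: 0.0164
grasp f,out,u 98.7 54.1 50.3 ang 98.0 rad 81.1 F [-0.7  0.2 -3.4] gap 0.0164 t 17.50
95 [-0.    0.04 -0.  ]
92 [-0.    0.09 -0.01]
89 [-0.    0.13 -0.01]
86 [-0.    0.17 -0.  ]
83 [0.   0.22 0.  ]
80 [0.   0.26 0.01]
77 [0.01 0.3  0.02]
74 [0.01 0.34 0.03]
71 [0.01 0.39 0.04]
68 [0.02 0.43 0.05]
65 [0.03 0.47 0.07]
62 [0.03 0.51 0.09]
```

View pics/scene15.png

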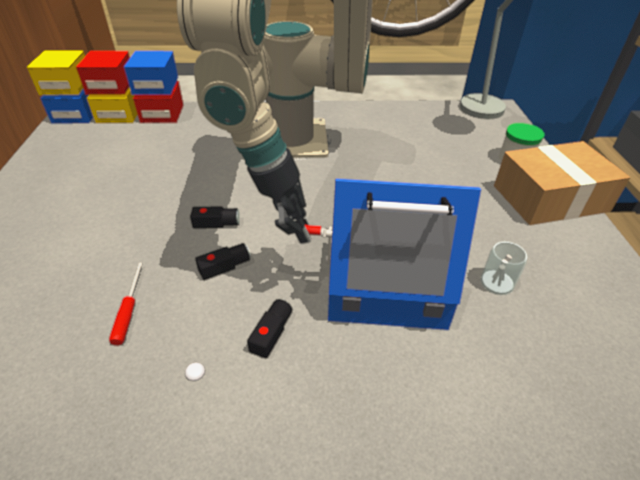

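The knee is broken and the lid is coming down under control (handle at (410,208), force about 6 N). Continue.

```bash
python3 -m pendant '0 .04 0 0 0 0 -1;0 .09 -.01 0 0 0 -1;0 .13 -.01 0 0 0 -1;0 .17 0 0 0 0 -1;0 .22 0 0 0 0 -1;0 .26 .01 0 0 0 -1;.01 .3 .02 0 0 0 -1;.01 .34 .03 0 0 0 -1;.01 .39 .04 0 0 0 -1;.02 .43 .05 0 0 0 -1;.03 .47 .07 0 0 0 -1;.03 .51 .09 0 0 0 -1'
python3 - <<'E'
from h import *
f,u=st();a=ka(f,u);arc(a,range(int(a)-3,int(a)-39,-3))
E
```

```text
t: 18.7
tcp_pos: [0.4993, 0.0401, 0.1031]
eef_rot: [-0.648, 0.741, 0.119, 0.128]
wrist_force: [5.8, -1.6, -11.8]
finger_gap: 0.0165
grasp f,out,u 149.6 54.1 41.0 ang 60.9 rad 81.3 F [  5.8  -1.6 -11.8] gap 0.0165 t 18.70
57 [0.01 0.05 0.03]
54 [0.02 0.08 0.05]
51 [0.03 0.12 0.08]
48 [0.04 0.15 0.1 ]
45 [0.05 0.18 0.13]
42 [0.06 0.21 0.16]
39 [0.07 0.24 0.19]
36 [0.08 0.27 0.23]
33 [0.1  0.29 0.26]
30 [0.11 0.31 0.29]
27 [0.12 0.33 0.33]
24 [0.14 0.35 0.37]
```

```bash
python3 -m pendant '.01 .05 .03 0 0 0 -1;.02 .08 .05 0 0 0 -1;.03 .12 .08 0 0 0 -1;.04 .15 .1 0 0 0 -1;.05 .18 .13 0 0 0 -1;.06 .21 .16 0 0 0 -1;.07 .24 .19 0 0 0 -1;.08 .27 .23 0 0 0 -1;.09 .28 .25 0 0 0 -1;.1 .29 .26 0 0 0 -1'
python3 look.py 16 scene
python3 - <<'E'
from h import *
f,u=st();a=ka(f,u);arc(a,range(int(a)-2,6,-2))
E
```

```text
t: 19.7
tcp_pos: [0.4702, 0.0438, 0.0755]
eef_rot: [-0.648, 0.741, 0.119, 0.129]
wrist_force: [5.1, 1.8, -5.7]
finger_gap: 0.0164
grasp f,out,u 179.1 54.3 13.3 ang 32.1 rad 81.5 F [ 4.7  0.4 -7.8] gap 0.0165 t 19.75
30 [0.01 0.02 0.02]
28 [0.02 0.03 0.05]
26 [0.03 0.04 0.07]
24 [0.04 0.05 0.1 ]
22 [0.05 0.06 0.12]
20 [0.05 0.08 0.15]
18 [0.06 0.08 0.17]
16 [0.07 0.09 0.2 ]
14 [0.08 0.1  0.23]
12 [0.09 0.11 0.25]
10 [0.1  0.11 0.28]
8 [0.11 0.12 0.31]
```

View pics/scene16.png

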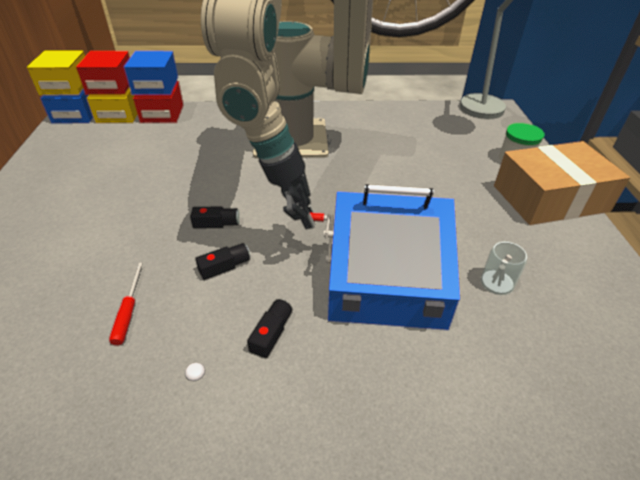

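```bash
python3 -m pendant '.01 .01 .01 0 0 0 -1;.01 .02 .02 0 0 0 -1;.02 .03 .04 0 0 0 -1;.02 .03 .05 0 0 0 -1;.03 .04 .06 0 0 0 -1;.03 .04 .07 0 0 0 -1;.04 .05 .09 0 0 0 -1;.04 .05 .1 0 0 0 -1;.04 .06 .11 0 0 0 -1;.05 .06 .12 0 0 0 -1;.05 .07 .13 0 0 0 -1;.05 .07 .13 0 0 0 -1'
python3 - <<'E'
from h import *
f,u=st();a=ka(f,u);arc(a,range(int(a)-1,3,-1))
E
```

```text
t: 20.95
tcp_pos: [0.4629, 0.0447, 0.0614]
eef_rot: [-0.648, 0.741, 0.12, 0.129]
wrist_force: [4.8, 2.0, -5.9]
finger_gap: 0.0163
grasp f,out,u 186.2 54.4 -0.7 ang 21.0 rad 81.7 F [ 4.8  2.  -5.9] gap 0.0163 t 20.95
19 [0.01 0.01 0.03]
18 [0.01 0.01 0.04]
17 [0.02 0.02 0.05]
16 [0.02 0.02 0.06]
15 [0.03 0.03 0.08]
14 [0.03 0.03 0.09]
13 [0.04 0.03 0.1 ]
12 [0.04 0.04 0.12]
11 [0.05 0.04 0.13]
10 [0.05 0.04 0.14]
9 [0.06 0.04 0.16]
8 [0.06 0.05 0.17]
7 [0.07 0.05 0.18]
6 [0.07 0.05 0.2 ]
5 [0.08 0.05 0.21]
4 [0.08 0.05 0.23]
```

```bash
python3 -m pendant '0 .01 .01 0 0 0 -1;.01 .01 .02 0 0 0 -1;.01 .01 .03 0 0 0 -1;.01 .01 .04 0 0 0 -1;.02 .02 .05 0 0 0 -1;.02 .02 .06 0 0 0 -1;.03 .03 .07 0 0 0 -1;.03 .03 .08 0 0 0 -1;.03 .03 .09 0 0 0 -1;.04 .03 .1 0 0 0 -1;.04 .03 .11 0 0 0 -1;.04 .03 .12 0 0 0 -1'
python3 look.py 17 scene
python3 - <<'E'
from h import *
f,u=st();a=ka(f,u);arc(a,range(int(a)-1,3,-1))
E
```

```text
t: 22.15
tcp_pos: [0.4589, 0.0453, 0.0483]
eef_rot: [-0.648, 0.741, 0.12, 0.128]
wrist_force: [0.6, 0.2, -4.7]
finger_gap: 0.0162
grasp f,out,u 190.4 54.3 -14.0 ang 11.3 rad 82.0 F [ 1.3  0.4 -5.2] gap 0.0166 t 22.20
10 [0.01 0.   0.02]
9 [0.01 0.01 0.03]
8 [0.02 0.01 0.04]
7 [0.02 0.01 0.06]
6 [0.03 0.01 0.07]
5 [0.03 0.01 0.08]
4 [0.04 0.01 0.1 ]
```

```bash
python3 - <<'E'
import cv2
a=cv2.imread("pics/scene0.png")[190:340,290:470];b=cv2.imread("pics/scene17.png")[190:340,290:470]
cv2.imwrite("pics/cmp17.png",cv2.resize(cv2.hconcat([a,b]),None,fx=2.2,fy=2.2,interpolation=cv2.INTER_CUBIC))
E
```

```text
(no output)
```

View pics/cmp17.png

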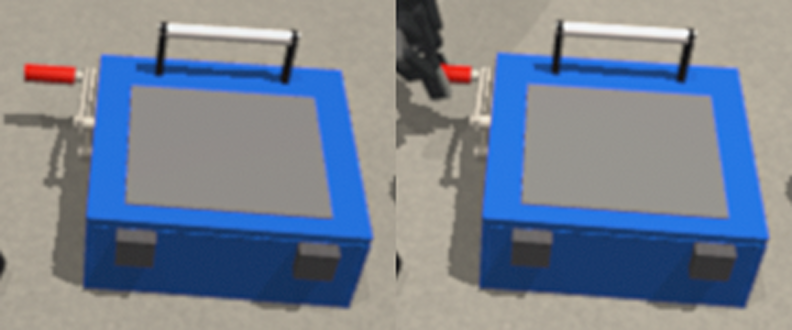

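Almost shut: the lid's front edge is still about a pixel higher than at the start. Keep pressing down gently until there's upward resistance.

```bash
python3 -m pendant '.0 0 .01 0 0 0 -1;.01 0 .02 0 0 0 -1;.01 .01 .03 0 0 0 -1;.02 .01 .04 0 0 0 -1;.02 .01 .05 0 0 0 -1;.02 .01 .06 0 0 0 -1;.02 .01 .06 0 0 0 -1'
python3 look.py 18 scene
python3 - <<'E'
from h import *
f,u=st()
import cv2
a=cv2.imread("pics/scene0.png").astype(int);b=cv2.imread("pics/scene18.png").astype(int)
for y0,x in((205,350),(205,400),(205,430)): print(x,a[y0-5:y0+22,x,0].tolist(),b[y0-5:y0+22,x,0].tolist())
E
```

```text
t: 22.9
tcp_pos: [0.4593, 0.0453, 0.0446]
eef_rot: [-0.648, 0.741, 0.119, 0.129]
wrist_force: [-4.1, -5.2, 19.8]
finger_gap: 0.0162
grasp f,out,u 190.0 54.2 -17.5 ang 8.9 rad 80.9 F [-4.2 -5.5 19.3] gap 0.0163 t 22.95
350 [148, 147, 149, 149, 147, 149, 150, 150, 149, 149, 149, 149, 149, 147, 150, 185, 222, 223, 221, 220, 220, 220, 220, 221, 221, 221, 221] [142, 142, 145, 148, 151, 153, 156, 156, 156, 156, 155, 155, 156, 154, 160, 198, 228, 229, 227, 226, 226, 226, 226, 227, 227, 227, 227]
400 [147, 153, 186, 230, 243, 239, 205, 146, 113, 127, 147, 151, 153, 152, 151, 150, 150, 153, 180, 216, 221, 189, 133, 115, 128, 176, 221] [155, 160, 195, 235, 246, 244, 216, 153, 119, 133, 154, 159, 160, 159, 158, 158, 156, 160, 189, 223, 226, 198, 140, 119, 133, 185, 227]
430 [150, 151, 150, 149, 147, 149, 149, 149, 151, 150, 149, 147, 148, 149, 149, 150, 149, 149, 147, 155, 188, 221, 222, 220, 220, 219, 220] [157, 158, 158, 156, 155, 155, 156, 156, 158, 157, 155, 155, 155, 157, 156, 156, 156, 156, 154, 162, 198, 227, 228, 226, 226, 226, 226]
```

Resistance is 20 N upward and the lid edge matches the start image to sub-pixel, so it's shut. Release and back off.

```bash
python3 -m pendant '0 0 0 0 0 0 -1;0 0 0 0 0 0 -.5;0 0 0 0 0 0 .2;0 0 0 0 0 0 1;0 0 0 0 0 0 1;0 0 0 0 0 0 1'; python3 -m pendant '0 0 -.4 0 0 0 1;0 0 -.9 0 0 0 1;0 0 -.9 0 0 0 1;0 0 -.9 0 0 0 1'; python3 -m pendant '.5 0 -.4 0 0 0 1;.5 0 -.4 0 0 0 1;.5 0 -.4 0 0 0 1;.5 0 -.4 0 0 0 1'
python3 look.py 19 scene top
python3 - <<'E'
from h import *
st()
import cv2
a=cv2.imread("pics/scene0.png").astype(int);b=cv2.imread("pics/scene19.png").astype(int)
for y0,x in((205,400),(205,430)): print(x,a[y0-5:y0+22,x,0].tolist(),b[y0-5:y0+22,x,0].tolist())
E
```

```text
t: 23.55
tcp_pos: [0.459, 0.0454, 0.0444]
eef_rot: [-0.648, 0.741, 0.12, 0.129]
wrist_force: [-0.1, -0.2, -0.0]
finger_gap: 0.0778
t: 23.95
tcp_pos: [0.4571, 0.0137, 0.13]
eef_rot: [-0.648, 0.741, 0.118, 0.13]
wrist_force: [-0.4, 0.3, 0.6]
finger_gap: 0.0854
t: 24.35
tcp_pos: [0.448, -0.0456, 0.1489]
eef_rot: [-0.647, 0.742, 0.12, 0.129]
wrist_force: [-0.7, 0.2, 0.4]
finger_gap: 0.0851
grasp f,out,u 189.3 145.4 86.8 ang 55.8 rad 141.2 F [-0.4  0.3  0.2] gap 0.0856 t 24.45
400 [147, 153, 186, 230, 243, 239, 205, 146, 113, 127, 147, 151, 153, 152, 151, 150, 150, 153, 180, 216, 221, 189, 133, 115, 128, 176, 221] [156, 161, 196, 236, 246, 244, 216, 153, 120, 132, 154, 159, 160, 161, 159, 158, 157, 160, 190, 223, 227, 198, 140, 120, 134, 186, 227]
430 [150, 151, 150, 149, 147, 149, 149, 149, 151, 150, 149, 147, 148, 149, 149, 150, 149, 149, 147, 155, 188, 221, 222, 220, 220, 219, 220] [157, 158, 157, 156, 155, 156, 157, 157, 158, 158, 155, 154, 157, 156, 157, 156, 157, 157, 155, 162, 199, 227, 228, 227, 226, 227, 226]
```

View pics/scene19.png

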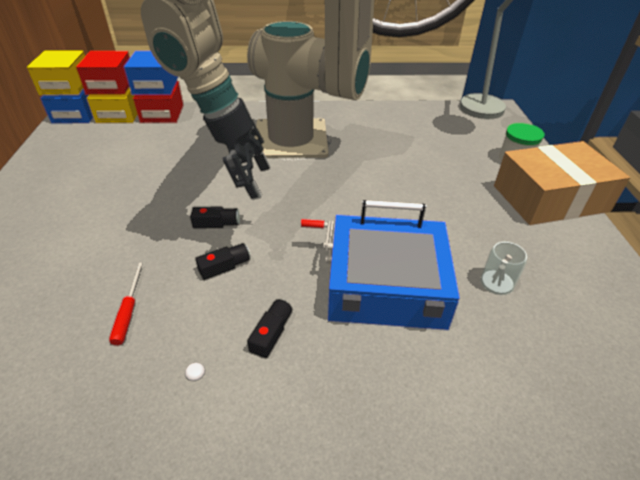

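View pics/top19.png

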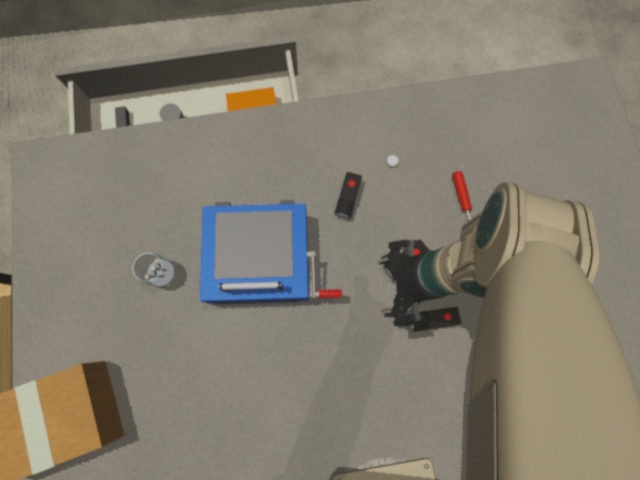

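The lid is shut, the stay folded, the gripper clear of everything, and the driver, jar and cap sit where they started. Handing in.

```bash
python3 -c "
from rig import arm
print(arm.sign_off())"
```

```text
the job is handed in; nothing more can be done
None
```

The black light, the one farthest to the robot's right beside the screwdriver, is in the blue case and the lid is shut. I handed the job in at about 24.5 s of the 72 s allowed.

- **Raising the lid:** I gripped the red knob and swung it along its circle, so the stay lifted the lid; the handle was not used. I pushed the knee past straight to its stop. The lid stayed propped after I let go, and was still locked when I came back after placing the light.
- **Placing the light:** It lies flat on the case floor, seen in the wrist picture after release.
- **Closing:** I pulled the knob to break the knee and kept hold of it until the lid was fully down, so it did not slam. I stopped when it resisted with about 20 N.

**Last checks:**
- The lid and handle edges match the starting picture to within a pixel.
- The stay is folded and the gripper touches nothing.
- The screwdriver, jar and stem cap look unmoved. In the last overhead picture the arm hid part of the screwdriver, but the scene camera shows all of it in place.
- The highest wrist force I read was about 25 N, and no check failed or disagreed.

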